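Shut the pastry carton and hold the bag clip open astride its closing fin

TASK

The pastry carton is loaded: press its lid fully shut, so that the lid's upright flap lies against the carton's upright front tab. Then take the blue bag clip off the rim of the biscuit crate by squeezing its two handles together, and hold it wide open astride the doubled card edge, near the middle, one jaw in front and one behind, reaching well down over the edge with clear space on both sides and the clip not touching the carton, so that I can tuck the order ticket in under it. Finish like that, still holding the clip open and steady (do not let go and do not let it close), and leave the bell and the sugar shaker alone.

Things in the scene. Friction and masses are not known exactly. Their poses are not given: they have to be found in the camera images.
- carton: open kraft-board pastry carton with a croissant and a bun inside, fixed; 125 (x) x 190 (y) x 65 mm, board 3 mm. Origin: centre of underside; x to its back (hinge side), y along its width, z up. On its front (-x) wall, nearest the robot, an upright tab rises 28 mm above the walls (top at 93 mm), 156 mm wide with rounded corners
- carton_lid (a joint): lid angle: 0 = shut (end stop), positive = open; starts 0.35 to 0.65 and stays where left (stiff crease). Lid 119 deep, 188 wide, 3 mm thick; shut, its top is at 68 mm. A 28 mm flap stands square on its free edge; shut, it lies against the tab's inner side: a 6 mm doubled fin. Open, the flap leans back over the lid's front, so press down between middle and hinge (about 2 N)
- carton_hinge (a point): middle of the lid's hinge line, on the carton's back top edge, 62.5 mm behind the carton's centre and 65 mm above the counter; axes as the carton's
- fin_top (a point): middle of the top edge of the doubled fin (tab + shut lid's flap, 3 mm of card on either side of this point), 59.5 mm in front of the carton's centre, 93 mm above the counter; axes as the carton's: x across the card, y along the edge
- crate: small wooden crate of biscuits, fixed, 215 (its x) x 133 (its y) x 62 mm, origin at the centre of its underside; stands lengthwise across the robot's view, its +y side to the robot. Side boards 8 mm thick, mid-planes at y = +-62 mm, top 62 mm above the counter. The clip sits on the +y board. A till stands close behind it (x > 0.57); a glass case 0.3 m high left of that (x > 0.55, y > 0.43)
- clip: blue spring bag clip, 65 g, loose. Origin: middle of its steel hinge pin; z up to the handles, y along the pin, x from front to back half (it opens along x). Starts astride the crate's near board, jaws down, pin 16 mm above the board (78 mm high). Grip the handles from above, fingers closing along x, fingertips about 6 mm above the pin. Jaw pads are 56 mm wide (y), reach 34 mm below the pin
- clip_back (a joint): opening of the back half: -0.11 = jaws shut, 0 = parked (8 mm apart), 0.27 = stop, wide open (26 mm between tips). Sprung shut; about 7 N on each handle end opens it fully, so grip with 15 to 25 N. Handles: plates 30 mm wide (y), 4 to 42 mm above the pin; parked 43 mm over the upper ends; at the stop parallel, 22 mm overall
- clip_front (a joint): opening of the front half; the halves move as mirror images, so it reads the same as clip_back
- clip_back_tip (a point): lower edge of the back jaw pad's inner face, at mid width; parked it is at (4, 0, -34) mm in the clip's frame, wide open at (13, 0, -32) mm
- clip_front_tip (a point): the same point of the front jaw pad, at (-4, 0, -34) mm parked and (-13, 0, -32) mm wide open
- call_bell: round counter bell, 86 mm across, 58 mm high, loose, left of the crate; leave it alone
- sugar_shaker: glass sugar shaker, 44 mm across, 90 mm high, loose, behind the carton to the right; leave it alone

How it is judged:
By the outcome, as a careful person would: the job done as asked, in the order asked, and still so for the second after the job is handed in, while the arm keeps its last pose, push and grip.
It also fails if it takes over 59 s, if anything falls off the work surface, if the arm or the gripper's body presses on something with over 40 N, if the wrist force passes 120 N, or if a joint passes its speed limit or range.

ROBOT

A 6-joint arm with a two-finger parallel gripper is mounted at the origin on a cart in front of the work surface, level with it; the furniture and walls round the work are solid. World frame = base frame: x ahead of the robot, y to its left, z up, the work surface at z = 0. Lengths are in m, angles in degrees, forces in N, time in s.
With the tool pointing down it reaches from about 0.25 to 0.725 m from the base axis. Payload 4 kg.
Tool frame: the origin (TCP) lies at the very end of the fingers, on their centre line; the grasp point (between the pads) lies 19 mm behind it; z points along the fingers, y is the line along which they close (so a half turn about z gives the same grasp; the last joint's range is limited). The gripper opens to 85 mm and grips with 20 to 120 N. Pads are 22 mm wide; open, the fingers measure 114 mm over their backs; the gripper's body (76 mm by 85 mm) begins 54 mm behind the grasp point. The pads swing forward as they close: fully open they stand 13 mm farther back than shut.
Start: joints at [76.547, 13.785, 0.286, 76.501, 0, 90], TCP at [0.116, 0.486, 0.231] pointing down, gripper open.
Joint ranges: [-155.79, 155.79], [-60.16, 107.12], [-62.33, 73.08], [-114, 123.19], [-81.49, 82.49], [-180, 180]. Speed limits (degrees/s): [159.86, 159.86, 180, 180, 180, 180].

INTERFACE

Orientations are given as [roll, pitch, yaw] about the fixed x, y, z axes, in that order (R = Rz(yaw) Ry(pitch) Rx(roll)).
In Python, from plant import bot, optics, order gives the robot as it stands.
- The arm moves only by the tool play_rows, never from a script. Its argument "motion" is a list of rows, each an object with "slide": the shift along the tool's x, y, z normalised to -1 to 1, where 1 is 0.03 m, a list of three; "roll": the turn about the tool's z normalised to -1 to 1, where 1 is 4 degrees. A call has 1 to 20 rows; each row shifts and turns the commanded pose from where the row before left it, along the tool's axes as they then stand; what a row does not reach is not made up. A row lasts 1/12 s, in which the tool goes at most 41.7 mm and 7.16 degrees, less where a joint would pass 70% of its speed; a pose out of reach is approached as far as the arm can. A call with a number of a shift or a turn outside -1 to 1 is refused whole. A call with a gripper value outside its range is refused whole. "jaw" is the finger opening in mm, from 0 to 85.4, set as the call begins (left out, the last holds). The fingers move at their own pace and stop on an object; "newtons" is the grip in N (left out, the last holds). Time passes only in rows, so rows that do not move let the fingers close. It gives the time, the measured TCP pose, the force, the opening and the grip force at its end, in the units of the state.
- bot.state(): the state, without advancing time (a new reading comes with each control period).
- optics.snapshot(name): name is "scene" or "top" or "wrist"; returns (picture, depth): 480x640x3 uint8, red, green, blue; 480x640 float32, m along the optical axis (not along the pixel's ray), 0 where there is no reading.
- optics.calibration(name): a dict with "fx", "fy", "cx", "cy" (pixels), "dist_coeffs" ([k1, k2, p1, p2, k3] as OpenCV has them; the pictures are not rectified), "origin" and "orientation" of the camera in the world; the wrist camera has in their place "tool_from_camera" (4x4, takes a point from camera to tool coordinates, whose origin is the TCP and whose axes are the flange's). Camera axes: x right, y down, z forward; pixel columns grow to the right and rows downward; lengths in m; the calibration is good to about 2 mm. A picture is of the moment at which its call begins: read the wrist's pose just before it. calibration takes no time and is no camera call.
- order.sign_off(): hands the job in; it is judged then, once.
The state is a dict: "t": time; "joint_positions": joint angles; "joint_vel": joint speeds; "effort": joint torques, N m; "position": TCP position; "tcp_rot": TCP orientation; "force": force on the tool from outside, world axes, zero at the start; "wrist_torque": the same for the moment, N m; "width": opening from 0.0 (shut) to 1.0 (fully open); "gripper_force": force on a finger pad.
Only numpy, scipy, OpenCV 4.12 (cv2) and the standard library are available. Lean on these libraries where they do the work, as an engineer would, in place of code of your own. Each camera call takes 0.05 s, during which the arm holds its last target. There are 200 camera calls.

## Working session

There is one attempt and no reset: what is moved stays moved. The work goes in short steps, Python scripts to look and compute and a tool call to move; the robot and the scene stay as the last step left them, time stands still between calls to the robot, and variables do not carry over. Pictures are saved under pics/ and viewed, at most 10 in all, crops included, and the job is handed in when it is done.

Besides the shell and the picture viewer there is one more tool, called after ">>>" by a JSON object that holds its "op" and its "data". play_rows: Moves the arm, as the interface text tells. Scaled input: -1 to 1 covers 0.03 m each way for a shift and 4 degrees each way for a turn. Its arguments: {"type":"object","properties":{"motion":{"type":"array"},"jaw":{"type":"number"},"newtons":{"type":"number"}},"required":["motion"]}

```bash
mkdir -p pics; ls
python3 - <<'E'
from plant import bot, optics, order
import cv2,numpy as np
s=bot.state();print(s)
for n in ("scene","top"):
    im,d=optics.snapshot(n);cv2.imwrite(f"pics/{n}0.png",im[:,:,::-1]);np.savez(f"{n}0.npz",im=im,d=d)
    print(n,optics.calibration(n))
print(optics.calibration("wrist"))
E
```

```text
pics
{'t': 0.0, 'joint_positions': array([7.65483942e+01, 1.38307501e+01, 2.12711640e-01, 7.65002355e+01,
       7.08210101e-04, 9.00011304e+01]), 'joint_vel': array([ 0.01237454,  0.01473359, -0.03486244,  0.0903959 , -0.00805132,
        0.00570961]), 'effort': array([ 9.86292762e-04, -3.72318578e+01,  2.52407616e+01,  1.69426971e-02,
        5.98097904e-05, -4.89656145e-06]), 'position': array([0.11616173, 0.48567128, 0.23041889]), 'tcp_rot': array([-1.79881726e+02, -7.05875087e-04,  1.66547262e+02]), 'force': array([0.40541533, 0.20277383, 0.31503162]), 'wrist_torque': array([ 0.04993102, -0.03538862, -0.01444694]), 'gripper_force': 0.0, 'width': 1.0002774015683737}
scene {'fx': 531.1364788119097, 'fy': 531.1364788119097, 'cx': 319.71716784900804, 'cy': 235.79960500795076, 'dist_coeffs': array([-0.01869425,  0.        ,  0.        ,  0.        ,  0.        ]), 'origin': array([-0.09193133, -0.91936619,  0.94007091]), 'orientation': array([-127.1491524 ,   -0.25735226,  -31.05817467])}
top {'fx': 440.60427809736075, 'fy': 440.60427809736075, 'cx': 314.281335795084, 'cy': 240.14371340609924, 'dist_coeffs': array([-0.05047294,  0.        ,  0.        ,  0.        ,  0.        ]), 'origin': array([0.40812408, 0.01033063, 1.17514424]), 'orientation': array([-175.69761756,    1.23615997,  -90.49709893])}
{'fx': 367.5140509579001, 'fy': 367.5140509579001, 'cx': 324.93477430249357, 'cy': 237.60831772656348, 'dist_coeffs': array([-0.05307755,  0.        ,  0.        ,  0.        ,  0.        ]), 'tool_from_camera': array([[-1.90798510e-03, -9.49824978e-01, -3.12776071e-01,
         8.12767220e-02],
       [ 9.99997793e-01, -2.08738348e-03,  2.38726933e-04,
        -3.86126590e-04],
       [-8.79632408e-04, -3.12774926e-01,  9.49826864e-01,
        -1.42048687e-01],
       [ 0.00000000e+00,  0.00000000e+00,  0.00000000e+00,
         1.00000000e+00]])}
```

View pics/scene0.png

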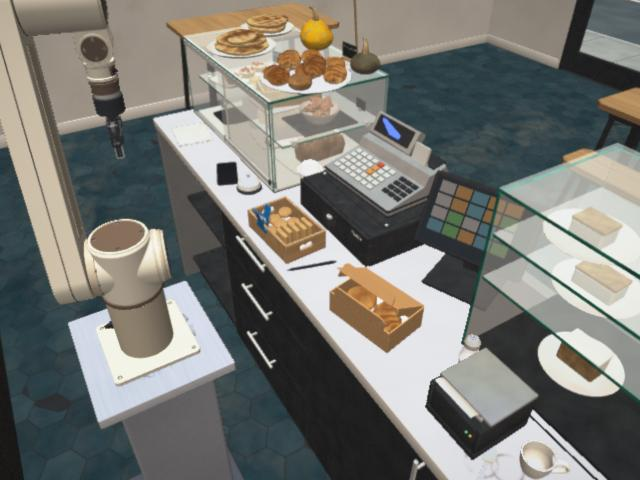

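View pics/top0.png

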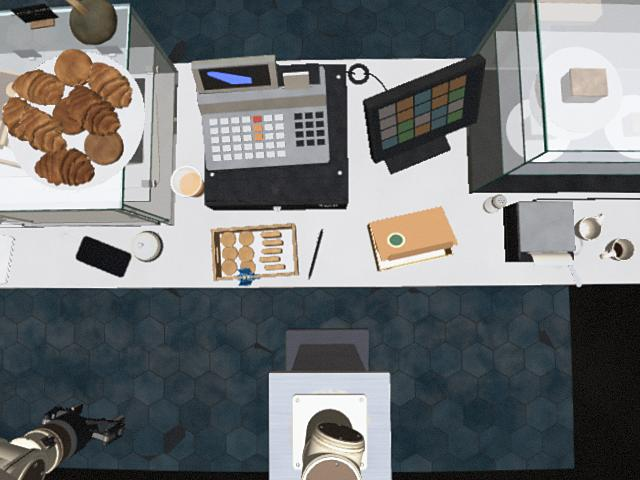

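The scene view shows the clip at about (265,215), on the crate, and the open carton at about (375,305). In the top view the clip is at (247,278), the carton lid is at about (412,235) with its front edge near row 265, and the shaker is at (495,204).

```bash
cat > h.py <<'E'
import numpy as np,cv2
from scipy.spatial.transform import Rotation as R
from plant import bot,optics,order
def pose(n,s=None):
    c=optics.calibration(n)
    if n=="wrist":
        T=np.eye(4);T[:3,:3]=R.from_euler("xyz",s["tcp_rot"],degrees=True).as_matrix();T[:3,3]=s["position"]
        return c,T@c["tool_from_camera"]
    T=np.eye(4);T[:3,:3]=R.from_euler("xyz",c["orientation"],degrees=True).as_matrix();T[:3,3]=c["origin"]
    return c,T
def rays(n,px,s=None):
    c,T=pose(n,s);K=np.array([[c["fx"],0,c["cx"]],[0,c["fy"],c["cy"]],[0,0,1]])
    p=cv2.undistortPoints(np.float64(px).reshape(-1,1,2),K,c["dist_coeffs"]).reshape(-1,2)
    return T[:3,3],np.c_[p,np.ones(len(p))]@T[:3,:3].T
def onz(n,px,z,s=None):
    o,r=rays(n,px,s);return o+r*((z-o[2])/r[:,2:3])
def cloud(n,d,s=None):
    v,u=np.mgrid[:480,:640];o,r=rays(n,np.c_[u.ravel(),v.ravel()],s)
    return (o+r*d.reshape(-1,1)).reshape(480,640,3)
def tri(a,b):
    # two (origin,ray): midpoint and gap
    (o1,r1),(o2,r2)=a,b
    t=np.linalg.lstsq(np.c_[r1,-r2],o2-o1,rcond=None)[0];p,q=o1+t[0]*r1,o2+t[1]*r2
    return (p+q)/2,np.linalg.norm(p-q)
E
python3 - <<'E'
from h import *
np.set_printoptions(precision=4,suppress=True)
A=[]
for n in("top","scene"):
    f=np.load(n+"0.npz");im,d=f["im"],f["d"];P=cloud(n,d)
    h=cv2.cvtColor(im,cv2.COLOR_RGB2HSV)
    print(n,"counter z",[P[v,u] for u,v in ((340,215),(470,260))] if n=="top" else [P[265,300]])
    blue=(h[...,0]>98)&(h[...,0]<118)&(h[...,1]>130)&(h[...,2]>60)&(P[...,0]>.3)&(P[...,0]<.6)&(P[...,1]>.0)&(P[...,1]<.4)&(P[...,2]>.03)&(P[...,2]<.2)
    ys,xs=np.nonzero(blue);print("blue",len(xs),xs.min(),xs.max(),ys.min(),ys.max(),xs.mean(),ys.mean());print(np.median(P[blue],0),P[blue].min(0),P[blue].max(0))
    kr=(h[...,0]>5)&(h[...,0]<25)&(h[...,1]>70)&(P[...,2]>.01)&(P[...,2]<.2)&(P[...,1]<-.02)&(P[...,1]>-.35)&(P[...,0]<.62)
    ys,xs=np.nonzero(kr);print("kraft",len(xs),xs.min(),xs.max(),ys.min(),ys.max(),P[kr].min(0),P[kr].max(0))
    if n=="top":
        c=cv2.approxPolyDP(max(cv2.findContours(kr.astype('uint8'),0,2)[0],key=cv2.contourArea),3,True).reshape(-1,2);print([(q,P[q[1],q[0]]) for q in c])
    a=im[160:300,200:480] if n=="top" else im[180:360,230:440]
    A.append(cv2.resize(a,(800,400) if n=="top" else (600,514),interpolation=cv2.INTER_CUBIC))
cv2.imwrite("pics/c0.png",A[0][:,:,::-1]);cv2.imwrite("pics/c1.png",A[1][:,:,::-1])
E
```

```text
top counter z [array([ 0.5639, -0.0348, -0.001 ]), array([ 0.4395, -0.3798, -0.0012])]
blue 126 238 253 269 285 244.88888888888889 276.3253968253968
[0.4078 0.2046 0.0899] [0.3815 0.1884 0.0553] [0.4201 0.2264 0.1214]
kraft 3174 338 457 207 425 [ 0.0311 -0.3143  0.0114] [ 0.577  -0.0223  0.1995]
[(array([441, 207], dtype=int32), array([ 0.572 , -0.2872,  0.0709])), (array([370, 222], dtype=int32), array([ 0.5362, -0.1076,  0.0672])), (array([368, 229], dtype=int32), array([ 0.5236, -0.1075,  0.016 ])), (array([378, 269], dtype=int32), array([ 0.4178, -0.1293,  0.0367])), (array([376, 249], dtype=int32), array([ 0.4679, -0.1217,  0.065 ])), (array([382, 260], dtype=int32), array([ 0.4383, -0.1282,  0.126 ])), (array([445, 249], dtype=int32), array([ 0.4685, -0.3082,  0.0192])), (array([445, 255], dtype=int32), array([ 0.4524, -0.3054,  0.0276])), (array([452, 254], dtype=int32), array([ 0.4534, -0.3132,  0.0638])), (array([450, 248], dtype=int32), array([ 0.4687, -0.3096,  0.0604])), (array([457, 243], dtype=int32), array([ 0.4772, -0.3091,  0.1218]))]
scene counter z [array([0.4364, 0.0539, 0.0018])]
blue 145 254 269 205 231 263.0137931034483 216.95172413793102
[0.3985 0.2024 0.0845] [0.3788 0.1804 0.0465] [0.4221 0.2259 0.118 ]
kraft 4772 106 423 264 351 [-0.0602 -0.3165  0.01  ] [ 0.5746 -0.021   0.1793]
```

View pics/c0.png

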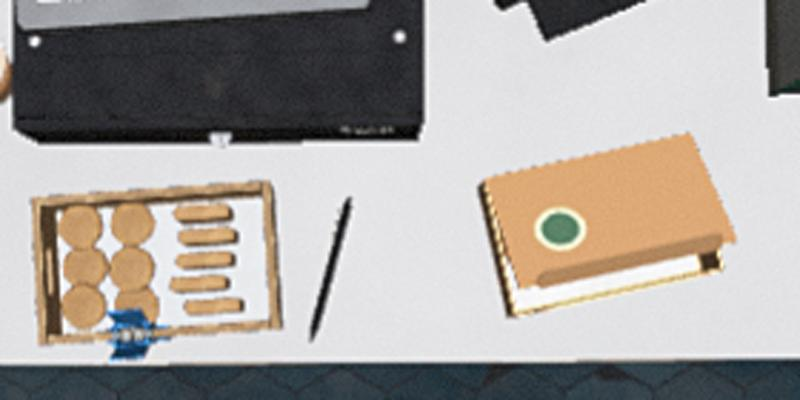

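View pics/c1.png

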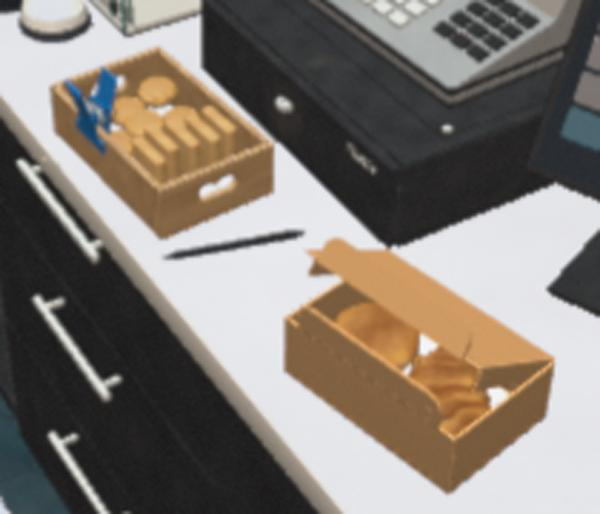

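>>> {"op": "play_rows", "data": {"motion": [{"slide": [0, 0, 0], "roll": -0.85}, {"slide": [0, 0, 0], "roll": -0.85}, {"slide": [0, 0, 0], "roll": -0.85}, {"slide": [0, 0, 0], "roll": -0.81}, {"slide": [-0.7, -0.95, -0.1], "roll": 0}, {"slide": [-0.7, -0.95, -0.1], "roll": 0}, {"slide": [-0.7, -0.95, -0.1], "roll": 0}, {"slide": [-0.7, -0.95, -0.1], "roll": 0}, {"slide": [-0.7, -0.95, -0.1], "roll": 0}, {"slide": [-0.7, -0.95, -0.1], "roll": 0}, {"slide": [-0.7, -0.95, -0.1], "roll": 0}, {"slide": [-0.7, -0.95, -0.1], "roll": 0}, {"slide": [-0.7, -0.95, -0.1], "roll": 0}, {"slide": [-0.7, -0.95, -0.1], "roll": 0}, {"slide": [0, 0, 0], "roll": 0}, {"slide": [0, 0, 0], "roll": 0}, {"slide": [0, 0, 0], "roll": 0}], "jaw": 0}}

```text
t: 1.52
position: [0.326, 0.2011, 0.261]
tcp_rot: [-180.0, -0.1, 179.9]
force: [-0.6, -0.1, 0.1]
width: 0.002
gripper_force: 0.0
```

Run:
```python
from h import *
import pickle
s=bot.state();im,d=optics.snapshot("wrist");pickle.dump((s,im,d),open("w1.pkl","wb"))
print(s["position"],s["tcp_rot"],s["t"],s["joint_positions"],s["force"]);cv2.imwrite("pics/w1.png",im[:,:,::-1])
```

```text
[0.32600233 0.20109302 0.26099513] [-1.79997894e+02 -5.14630222e-02  1.79929416e+02] 1.5167 [ 3.16481482e+01 -2.50957881e-01 -1.14397531e+01  7.88560886e+01
  2.52651573e-02  3.17187216e+01] [-0.61885368 -0.07215793  0.12837151]
```

View pics/w1.png

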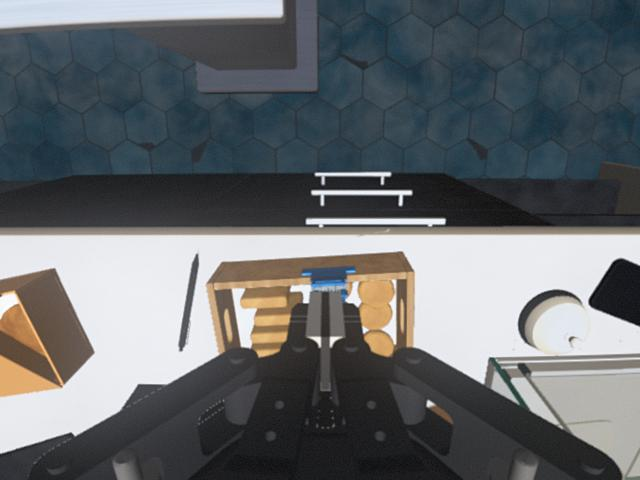

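The wrist view shows the fingers in the lower centre. The clip is at (328,275), the crate's near board is at about row 265, and the carton is on the left at (40,330).

>>> {"op": "play_rows", "data": {"motion": [{"slide": [-0.1, -1, 0], "roll": 0}, {"slide": [-0.1, -1, 0], "roll": 0}, {"slide": [-0.1, -1, 0], "roll": 0}, {"slide": [-0.1, -1, 0], "roll": 0}, {"slide": [-0.1, -1, 0], "roll": 0}, {"slide": [-0.1, -1, 0], "roll": 0}, {"slide": [-0.1, -1, 0], "roll": 0}, {"slide": [-0.1, -1, 0], "roll": 0}, {"slide": [-0.1, -1, 0], "roll": 0}, {"slide": [-0.1, -1, 0], "roll": 0}, {"slide": [0, 0, 0], "roll": 0}, {"slide": [0, 0, 0], "roll": 0}, {"slide": [0, 0, 0], "roll": 0}]}}

```text
t: 2.65
position: [0.3561, -0.0975, 0.261]
tcp_rot: [180.0, -0.0, -179.9]
force: [-0.7, -0.4, -0.0]
width: 0.003
gripper_force: 0.0
```

Run:
```python
from h import *
import pickle
np.set_printoptions(precision=4,suppress=True)
s=bot.state();im,d=optics.snapshot("wrist");pickle.dump((s,im,d),open("w2.pkl","wb"))
print(s["position"],s["tcp_rot"],s["t"]);cv2.imwrite("pics/w2.png",im[:,:,::-1])
# lid plane from clouds (top + wrist), obstacle check
for n,dd,ii,ss in(("top",)+tuple(np.load("top0.npz")[k] for k in("d","im"))+(None,),("wrist",d,im,s)):
    P=cloud(n,dd,ss);h=cv2.cvtColor(ii,cv2.COLOR_RGB2HSV)
    yw=np.radians(11.3);c=np.array([.495,-.21])
    q=(P[...,:2]-c)@np.array([[np.cos(yw),-np.sin(yw)],[np.sin(yw),np.cos(yw)]])
    m=(abs(q[...,1])<.085)&(q[...,0]>-.02)&(q[...,0]<.05)&(h[...,1]>70)&(P[...,2]>.06)&(P[...,2]<.14)&(dd>0)
    A=np.c_[q[m],np.ones(m.sum())];co=np.linalg.lstsq(A,P[m][:,2],rcond=None)[0]
    print(n,m.sum(),"plane z=ax+by+c",co,"angle",np.arctan(-co[0]))
    if n=="top":
        b=(abs(P[...,1]+.2)<.15)&(P[...,2]>.05)&(q[...,0]>.075)&(P[...,0]<.8);print("behind: min x",P[b][:,0].min(), [ (x,P[b&(P[...,0]<x+.02)&(P[...,0]>x)][:,2].max(initial=0)) for x in(.58,.6,.62,.64,.66)])
```

```text
[ 0.3561 -0.0975  0.261 ] [ 179.9555   -0.0492 -179.9002] 2.65
top 1779 plane z=ax+by+c [-0.5755 -0.0064  0.1033] angle 0.5222417016892885
behind: min x 0.5778637375346417 [(0.58, np.float64(0.10452111221880145)), (0.6, np.float64(0.10641599364462384)), (0.62, np.float64(0.10739622056684417)), (0.64, np.float64(0.10711873091158663)), (0.66, np.float64(0.11982633824975264))]
wrist 1157 plane z=ax+by+c [-0.5685 -0.0016  0.1044] angle 0.5169505272117091
```

View pics/w2.png

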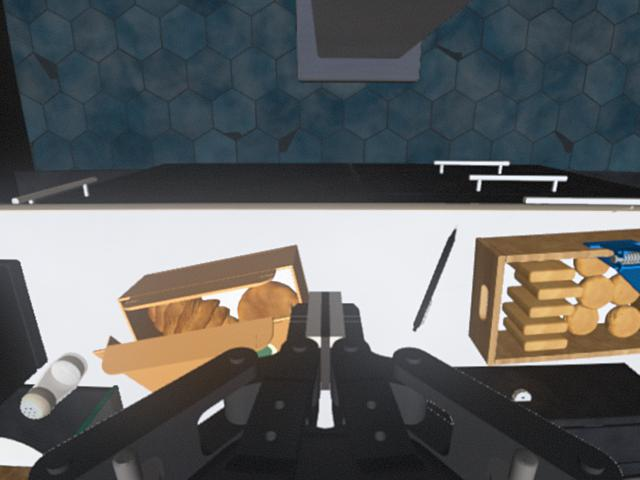

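The carton's front tab is at about (210,290), with the lid and its leaning flap behind it at about (190,345). The lid angle is about 0.52 and the plane fits the hinge height, so I press at about 50 mm from the hinge.

>>> {"op": "play_rows", "data": {"motion": [{"slide": [-0.84, -0.61, 0], "roll": 0}, {"slide": [-0.84, -0.61, 0], "roll": 0}, {"slide": [-0.84, -0.61, 0], "roll": 0}, {"slide": [-0.84, -0.61, 0], "roll": 0}, {"slide": [-0.84, -0.62, 0], "roll": 0}, {"slide": [-0.84, -0.62, 0], "roll": 0}, {"slide": [0, 0, 0.8], "roll": 0}, {"slide": [0, 0, 0.8], "roll": 0}, {"slide": [0, 0, 0.8], "roll": 0}, {"slide": [0, 0, 0.8], "roll": 0}, {"slide": [0, 0, 0.8], "roll": 0}, {"slide": [0, 0, 0.5], "roll": 0}, {"slide": [0, 0, 0.4], "roll": 0}, {"slide": [0, 0, 0.3], "roll": 0}, {"slide": [0, 0, 0.3], "roll": 0}, {"slide": [0, 0, 0.3], "roll": 0}, {"slide": [0, 0, 0], "roll": 0}]}}

```text
t: 4.12
position: [0.5068, -0.2081, 0.0858]
tcp_rot: [179.9, -0.1, -179.9]
force: [-0.1, 0.6, -0.6]
width: -0.001
gripper_force: 0.0
```

>>> {"op": "play_rows", "data": {"motion": [{"slide": [0, 0, 0.2], "roll": 0}, {"slide": [0, 0, 0.2], "roll": 0}, {"slide": [0, 0, 0.1], "roll": 0}, {"slide": [0, 0, 0.05], "roll": 0}, {"slide": [0, 0, 0.03], "roll": 0}, {"slide": [0, 0, 0], "roll": 0}, {"slide": [0, 0, 0], "roll": 0}]}}

```text
t: 4.7
position: [0.5074, -0.2093, 0.07]
tcp_rot: [180.0, 0.0, 180.0]
force: [0.5, 0.2, -0.3]
width: -0.001
gripper_force: 0.0
```

>>> {"op": "play_rows", "data": {"motion": [{"slide": [0, 0, 0.05], "roll": 0}, {"slide": [0, 0, 0.05], "roll": 0}, {"slide": [0, 0, 0], "roll": 0}, {"slide": [0, 0, 0], "roll": 0}]}}

```text
t: 5.03
position: [0.5076, -0.2094, 0.068]
tcp_rot: [-180.0, 0.1, 180.0]
force: [-1.6, 0.3, 6.8]
width: 0.003
gripper_force: 3.1
```

Run:
```python
from h import *
np.set_printoptions(precision=4,suppress=True)
s=bot.state();print(s["force"],s["position"])
im,d=optics.snapshot("scene");P=cloud("scene",d);h=cv2.cvtColor(im,cv2.COLOR_RGB2HSV)
yw=np.radians(11.3);c=np.array([.495,-.21])
q=(P[...,:2]-c)@np.array([[np.cos(yw),-np.sin(yw)],[np.sin(yw),np.cos(yw)]])
m=(abs(q[...,1]+.04)<.04)&(q[...,0]>-.04)&(q[...,0]<.05)&(h[...,1]>70)&(P[...,2]>.04)&(P[...,2]<.14)
co=np.linalg.lstsq(np.c_[q[m],np.ones(m.sum())],P[m][:,2],rcond=None)[0];print(m.sum(),co)
```

```text
[-1.6352  0.3216  6.7957] [ 0.5076 -0.2094  0.068 ]
914 [-0.0032  0.0073  0.0686]
```

>>> {"op": "play_rows", "data": {"motion": [{"slide": [0, 0, 0.05], "roll": 0}, {"slide": [0, 0, 0], "roll": 0}, {"slide": [0, 0, 0], "roll": 0}, {"slide": [0, 0, -0.2], "roll": 0}, {"slide": [0, 0, -0.6], "roll": 0}, {"slide": [0, 0, -0.9], "roll": 0}, {"slide": [0, 0, -0.9], "roll": 0}, {"slide": [0, 0, -0.9], "roll": 0}, {"slide": [0, 0, -0.9], "roll": 0}, {"slide": [0.9, 0, -0.9], "roll": 0}, {"slide": [0.9, 0, -0.9], "roll": 0}, {"slide": [0.9, 0, 0], "roll": 0}, {"slide": [0.9, 0, 0], "roll": 0}, {"slide": [0.9, 0.8, 0], "roll": 0}, {"slide": [0, 0.9, 0], "roll": 0}, {"slide": [0, 0.9, 0], "roll": 0}, {"slide": [0, 0, 0], "roll": 0}, {"slide": [0, 0, 0], "roll": 0}, {"slide": [0, 0, 0], "roll": 0}]}}

```text
t: 6.67
position: [0.3727, -0.1314, 0.2516]
tcp_rot: [-180.0, 0.0, -180.0]
force: [-0.8, 0.3, -0.2]
width: -0.001
gripper_force: 0.0
```

Run:
```python
from h import *
import pickle
np.set_printoptions(precision=4,suppress=True)
s=bot.state();print(s["force"],s["position"],s["t"])
o=[]
for n in("scene","top","wrist"):
    s=bot.state();im,d=optics.snapshot(n);pickle.dump((s,im,d),open(n+"3.pkl","wb"))
    P=cloud(n,d,s);h=cv2.cvtColor(im,cv2.COLOR_RGB2HSV)
    m=(P[...,2]>.078)&(P[...,2]<.105)&(P[...,1]<-.1)&(P[...,1]>-.33)&(P[...,0]>.38)&(P[...,0]<.5)&(h[...,1]>60)
    q=P[m];a=np.polyfit(q[:,1],q[:,0],1) if len(q)>5 else 0;print(n,len(q),q.min(0),q.max(0),np.median(q,0),"yaw",-np.degrees(np.arctan(a[0])),a)
S=pickle.load(open("scene3.pkl","rb"))[1];W=pickle.load(open("wrist3.pkl","rb"))[1]
v=np.vstack([cv2.resize(S[230:360,310:440],(300,300)),cv2.resize(W[200:350,0:300],(300,150))[:, :]])
cv2.imwrite("pics/m3.png",np.hstack([cv2.resize(S[240:360,310:440],(390,360),interpolation=2),cv2.resize(W[170:370,0:230],(410,360),interpolation=2)])[:,:,::-1])
```

```text
[-0.788   0.292  -0.1888] [ 0.3727 -0.1314  0.2516] 6.6667
scene 370 [ 0.4171 -0.2968  0.0781] [ 0.4558 -0.147   0.097 ] [ 0.4363 -0.2289  0.0887] yaw 12.057850742961374 [-0.2136  0.3877]
top 60 [ 0.4195 -0.2969  0.0784] [ 0.4524 -0.148   0.0968] [ 0.4394 -0.237   0.0921] yaw 11.836412864546688 [-0.2096  0.3896]
wrist 1877 [ 0.4183 -0.2994  0.078 ] [ 0.4542 -0.1467  0.0945] [ 0.4349 -0.2184  0.0915] yaw 11.814784641706652 [-0.2092  0.3891]
```

View pics/m3.png

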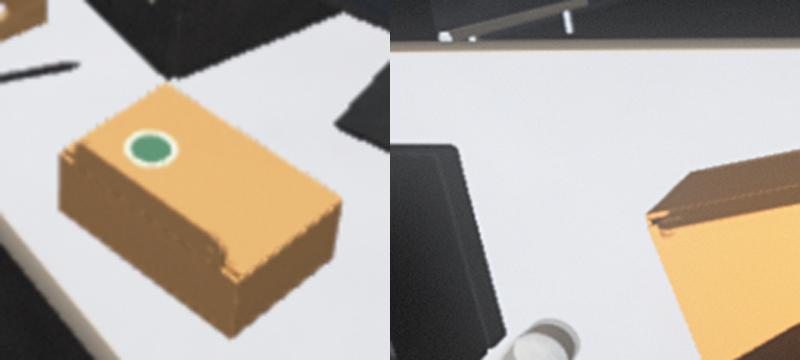

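The lid now lies flat: the plane fit gives z 0.0686 with zero slope, and the flap lies along the tab. The fin centre is about (0.4356, -0.2225), yaw 11.9°. Next is the clip.

>>> {"op": "play_rows", "data": {"motion": [{"slide": [-0.11, 0.92, 0], "roll": 0}, {"slide": [-0.11, 0.92, 0], "roll": 0}, {"slide": [-0.11, 0.92, 0], "roll": 0}, {"slide": [-0.11, 0.92, 0], "roll": 0}, {"slide": [-0.11, 0.92, 0], "roll": 0}, {"slide": [-0.11, 0.92, 0], "roll": 0}, {"slide": [-0.11, 0.92, 0], "roll": 0}, {"slide": [-0.11, 0.92, 0], "roll": 0}, {"slide": [0, 0, 0], "roll": 1}, {"slide": [0, 0, 0], "roll": 1}, {"slide": [0, 0, 0], "roll": 1}, {"slide": [0, 0, 0], "roll": 1}, {"slide": [0, 0, 0], "roll": 1}, {"slide": [0, 0, 0], "roll": 1}, {"slide": [0, 0, 0], "roll": 1}, {"slide": [0, 0, 0], "roll": 1}, {"slide": [0, 0, 0], "roll": 1}, {"slide": [0, 0, 0], "roll": 1}, {"slide": [0, 0, 0], "roll": 1}], "jaw": 85, "newtons": 20}}

```text
t: 8.4
position: [0.3993, 0.089, 0.2511]
tcp_rot: [-180.0, -0.0, 135.7]
force: [-0.0, 1.0, -0.5]
width: 0.993
gripper_force: 0.0
```

>>> {"op": "play_rows", "data": {"motion": [{"slide": [0, 0, 0], "roll": 1}, {"slide": [0, 0, 0], "roll": 1}, {"slide": [0, 0, 0], "roll": 1}, {"slide": [0, 0, 0], "roll": 1}, {"slide": [0, 0, 0], "roll": 1}, {"slide": [0, 0, 0], "roll": 1}, {"slide": [0, 0, 0], "roll": 1}, {"slide": [0, 0, 0], "roll": 1}, {"slide": [0, 0, 0], "roll": 1}, {"slide": [0, 0, 0], "roll": 1}, {"slide": [0, 0, 0], "roll": 1}, {"slide": [0, 0, 0], "roll": 0.5}, {"slide": [0, 0, 0], "roll": 0}, {"slide": [0, 0, 0], "roll": 0}, {"slide": [0, 0, 0], "roll": 0}]}}

```text
t: 9.65
position: [0.3991, 0.0893, 0.2512]
tcp_rot: [-180.0, 0.0, 90.0]
force: [-0.3, -0.1, -0.2]
width: 0.995
gripper_force: 0.0
```

```bash
cat > clip.py <<'E'
from h import *
import pickle,sys
np.set_printoptions(precision=4,suppress=True)
s=bot.state();im,d=optics.snapshot("wrist");pickle.dump((s,im,d),open(sys.argv[1]+".pkl","wb"))
print(s["position"],s["tcp_rot"],s["t"]);cv2.imwrite(f"pics/{sys.argv[1]}.png",im[:,:,::-1])
for n,(s,im,d) in(("wrist",(s,im,d)),("top",pickle.load(open("top3.pkl","rb"))),("scene",pickle.load(open("scene3.pkl","rb")))):
    P=cloud(n,d,s);h=cv2.cvtColor(im,cv2.COLOR_RGB2HSV)
    w=(P[...,2]>.055)&(P[...,2]<.068)&(P[...,1]>.09)&(P[...,1]<.33)&(P[...,0]<.425)&(P[...,0]>.37)&(h[...,0]<25)&(h[...,1]>60)&(d>0)
    q=P[w];a=np.polyfit(q[:,1],q[:,0],1);print(n,"board",len(q),a,-np.degrees(np.arctan(a[0])),q[:,0].min(),q[:,0].max(),np.median(q[:,2]))
    b=(h[...,0]>98)&(h[...,0]<118)&(h[...,1]>130)&(h[...,2]>60)&(abs(P[...,0]-.4)<.06)&(abs(P[...,1]-.2)<.06)&(P[...,2]>.03)&(P[...,2]<.14)
    q=P[b&(P[...,2]>.104)];f=q[:,0]<.4;print(" handles front",q[f].min(0),q[f].max(0),q[f].mean(0));print(" back",q[~f].min(0),q[~f].max(0),q[~f].mean(0))
E
python3 clip.py w4
```

```text
[0.3991 0.0893 0.2512] [-179.9783    0.0073   89.9888] 9.65
wrist board 1740 [-0.0931  0.4232] 5.318470255606 0.39593076775056407 0.4249887173614063 0.06151000372389387
 handles front [0.3803 0.1896 0.104 ] [0.3872 0.2178 0.1168] [0.3837 0.2037 0.1116]
 back [0.4182 0.1915 0.104 ] [0.4237 0.2203 0.1166] [0.4208 0.2056 0.1112]
top board 224 [-0.0481  0.4166] 2.756589388009329 0.39323433676396524 0.4249899980456848 0.06183347534071015
 handles front [0.3814 0.1914 0.1057] [0.3838 0.2161 0.1116] [0.3832 0.2032 0.108 ]
 back [0.4153 0.194  0.1042] [0.4201 0.2175 0.1187] [0.4186 0.206  0.1104]
scene board 189 [-0.0614  0.4181] 3.5131603508090503 0.3916948963722562 0.4248098910924138 0.06145509191550613
 handles front [0.3786 0.1851 0.1054] [0.3828 0.2129 0.1197] [0.3807 0.1995 0.1124]
 back [0.4165 0.1939 0.1044] [0.4222 0.2183 0.1147] [0.4197 0.2056 0.1089]
```

View pics/w4.png

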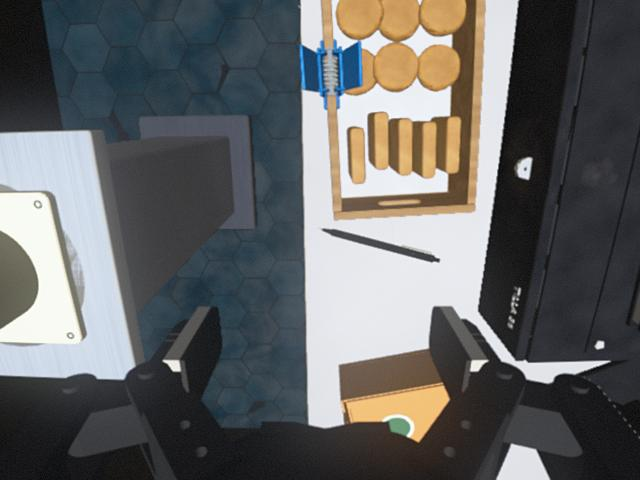

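The wrist view shows the clip astride the near board, pin and spring at (331,70), with the two handles left and right of it. The clip centre is about (0.402, 0.205), yaw about 3°. I move closer and measure again.

>>> {"op": "play_rows", "data": {"motion": [{"slide": [0.84, 0.05, 0.85], "roll": 0}, {"slide": [0.83, 0.05, 0.85], "roll": 0}, {"slide": [0, 0, 0], "roll": -0.8}, {"slide": [0, 0, 0], "roll": 0}, {"slide": [0, 0, 0], "roll": 0}, {"slide": [0, 0, 0], "roll": 0}]}}

```text
t: 10.2
position: [0.4024, 0.1396, 0.2011]
tcp_rot: [179.9, -0.0, 93.1]
force: [0.6, 0.8, 0.3]
width: 0.995
gripper_force: 0.0
```

```bash
python3 clip.py w5 | head -4
python3 - <<'E'
from h import *
import pickle
np.set_printoptions(precision=4,suppress=True)
v=[pickle.load(open(f"w{i}.pkl","rb")) for i in(4,5)]
cs=[]
for s,im,d in v:
    h=cv2.cvtColor(im,cv2.COLOR_RGB2HSV);P=cloud("wrist",d,s)
    m=(h[...,0]>98)&(h[...,0]<118)&(h[...,1]>130)&(h[...,2]>60)&(P[...,0]>.37)&(P[...,0]<.44)&(P[...,1]>.15)&(P[...,1]<.26)&(P[...,2]>.03)
    # front/back handle upper edge corners: left-/rightmost columns
    ys,xs=np.nonzero(m);r=[]
    for c in (xs.min()+1,xs.max()-1):
        k=abs(xs-c)<=1;r.append((c,ys[k].mean()))
    cs.append(r);print(r, [P[int(y),int(x)] for x,y in r])
for i in(0,1):
    a=rays("wrist",[cs[0][i]],v[0][0]);b=rays("wrist",[cs[1][i]],v[1][0]);print(tri((a[0],a[1][0]),(b[0],b[1][0])))
s,im,d=v[1];P=cloud("wrist",d,s)
w=(P[...,2]>.057)&(P[...,2]<.067)&(((P[...,1]>.12)&(P[...,1]<.17))|((P[...,1]>.24)&(P[...,1]<.29)))&(abs(P[...,0]-.405)<.012)
q=P[w];print("board",len(q),np.polyfit(q[:,1],q[:,0],1),q[:,0].min(),q[:,0].max())
E
```

```text
[0.4024 0.1396 0.2011] [179.9275  -0.0109  93.1122] 10.2
wrist board 3086 [-0.0471  0.4164] 2.695513004540027 0.39355031362904797 0.4249927229917318 0.06146408802138184
 handles front [0.3804 0.1895 0.1041] [0.3864 0.218  0.1163] [0.3835 0.2046 0.1115]
 back [0.4171 0.1918 0.104 ] [0.4235 0.2201 0.1163] [0.4204 0.2065 0.1111]
[(np.int64(54), np.float64(32.0)), (np.int64(360), np.float64(65.49090909090908))] [array([-0.4483,  0.4427, -0.8461]), array([0.4227, 0.205 , 0.1143])]
[(np.int64(62), np.float64(0.0)), (np.int64(366), np.float64(138.93939393939394))] [array([-0.3955,  0.5271, -0.8541]), array([0.4224, 0.2092, 0.115 ])]
(array([ 1.1721, -0.0816,  1.5216]), np.float64(0.0072656965920949714))
(array([0.4249, 0.2075, 0.0921]), np.float64(0.0003852365953200814))
board 1712 [-0.0359  0.4103] 0.39304344867205904 0.41696148463989174
```

>>> {"op": "play_rows", "data": {"motion": [{"slide": [0.73, 0.04, 0], "roll": 0}, {"slide": [0.72, 0.03, 0], "roll": 0}, {"slide": [0.72, 0.03, 0], "roll": 0}, {"slide": [0, 0, 0.7], "roll": 0}, {"slide": [0, 0, 0.7], "roll": 0}, {"slide": [0, 0, 0.7], "roll": 0}, {"slide": [0, 0, 0.6], "roll": 0}, {"slide": [0, 0, 0.5], "roll": 0}, {"slide": [0, 0, 0.4], "roll": 0}, {"slide": [0, 0, 0.33], "roll": 0}, {"slide": [0, 0, 0], "roll": 0}, {"slide": [0, 0, 0], "roll": 0}]}}

```text
t: 11.25
position: [0.4015, 0.2045, 0.0829]
tcp_rot: [180.0, 0.0, 93.1]
force: [-0.4, -0.6, 1.0]
width: 0.997
gripper_force: 0.0
```

>>> {"op": "play_rows", "data": {"motion": [{"slide": [0, 0, 0], "roll": 0}, {"slide": [0, 0, 0], "roll": 0}, {"slide": [0, 0, 0], "roll": 0}, {"slide": [0, 0, 0], "roll": 0}, {"slide": [0, 0, 0], "roll": 0}, {"slide": [0, 0, 0], "roll": 0}, {"slide": [0, 0, 0], "roll": 0}, {"slide": [0, 0, 0], "roll": 0}, {"slide": [0, 0, 0], "roll": 0}, {"slide": [0, 0, 0], "roll": 0}, {"slide": [0, 0, 0], "roll": 0}, {"slide": [0, 0, 0], "roll": 0}], "jaw": 0, "newtons": 23}}

```text
t: 12.25
position: [0.4012, 0.2049, 0.0825]
tcp_rot: [-180.0, 0.0, 93.2]
force: [0.6, 0.6, -0.7]
width: 0.244
gripper_force: 28.1
```

>>> {"op": "play_rows", "data": {"motion": [{"slide": [0, 0, -0.2], "roll": 0}, {"slide": [0, 0, -0.4], "roll": 0}, {"slide": [0, 0, -0.6], "roll": 0}, {"slide": [0, 0, -0.7], "roll": 0}, {"slide": [0, 0, -0.7], "roll": 0}, {"slide": [0, 0, -0.7], "roll": 0}, {"slide": [0, 0, -0.7], "roll": 0}, {"slide": [0, 0, 0], "roll": -0.73}, {"slide": [0, 0, 0], "roll": -0.73}, {"slide": [0, 0, 0], "roll": -0.72}, {"slide": [0, 0, 0], "roll": 0}, {"slide": [0, 0, 0], "roll": 0}, {"slide": [0, 0, 0], "roll": 0}]}}

```text
t: 13.33
position: [0.4011, 0.2049, 0.2026]
tcp_rot: [-180.0, -0.0, 101.8]
force: [0.8, 0.3, -0.3]
width: 0.248
gripper_force: 28.1
```

Run:
```python
from h import *
import pickle
np.set_printoptions(precision=4,suppress=True)
for n in("wrist","scene"):
    s=bot.state();im,d=optics.snapshot(n);pickle.dump((s,im,d),open(n+"6.pkl","wb"))
    P=cloud(n,d,s);h=cv2.cvtColor(im,cv2.COLOR_RGB2HSV)
    Rw=R.from_euler("xyz",s["tcp_rot"],degrees=True).as_matrix();q=(P-s["position"])@Rw
    m=(h[...,0]>98)&(h[...,0]<118)&(h[...,1]>130)&(h[...,2]>50)&(np.abs(q[...,:2]).max(-1)<.05)&(q[...,2]>-.06)&(q[...,2]<.06)
    print(n,s["t"],s["position"],s["width"],m.sum());a=q[m]
    for z0,z1 in((-.05,-.02),(-.02,0),(0,.015),(.015,.025),(.025,.036),(.036,.05)):
        k=a[(a[:,2]>z0)&(a[:,2]<=z1)]
        if len(k):print(z0,len(k),k.min(0),k.max(0))
W=pickle.load(open("wrist6.pkl","rb"))[1];S=pickle.load(open("scene6.pkl","rb"))[1]
ys,xs=np.nonzero(m);print(xs.mean(),ys.mean());cx,cy=int(xs.mean()),int(ys.mean())
cv2.imwrite("pics/m6.png",np.hstack([cv2.resize(W[200:460,200:460],(400,400),interpolation=2),cv2.resize(S[cy-45:cy+45,cx-45:cx+45],(400,400),interpolation=2)])[:,:,::-1])
```

```text
wrist 13.3333 [0.4011 0.2049 0.2026] 0.2477873940326101 2863
-0.05 1094 [-0.0148 -0.0126 -0.0332] [ 0.0155  0.0094 -0.02  ]
-0.02 162 [-0.0121 -0.0122 -0.02  ] [ 0.0155  0.0081 -0.0001]
0 1186 [-0.0179 -0.0123  0.0002] [0.0181 0.0073 0.015 ]
0.015 72 [-0.0131 -0.0135  0.015 ] [ 0.0182 -0.0071  0.0249]
0.025 313 [ 0.0012 -0.0151  0.0252] [0.0279 0.0119 0.036 ]
0.036 36 [-0.0051 -0.0158  0.036 ] [0.028  0.0128 0.0405]
scene 13.3833 [0.4012 0.2048 0.2025] 0.2469246192863726 222
-0.05 25 [-0.0141 -0.0132 -0.0324] [ 0.0097  0.012  -0.0204]
-0.02 44 [-0.0194 -0.0149 -0.0198] [ 0.0108  0.0109 -0.0001]
0 49 [-0.0167 -0.0151  0.0003] [0.0145 0.0099 0.0146]
0.015 29 [-0.0151 -0.017   0.0155] [0.0133 0.0086 0.0246]
0.025 47 [-0.0222 -0.0183  0.0255] [0.0206 0.011  0.0359]
0.036 28 [-0.0258 -0.0189  0.036 ] [0.0265 0.0111 0.0442]
259.036036036036 184.71621621621622
```

View pics/m6.png

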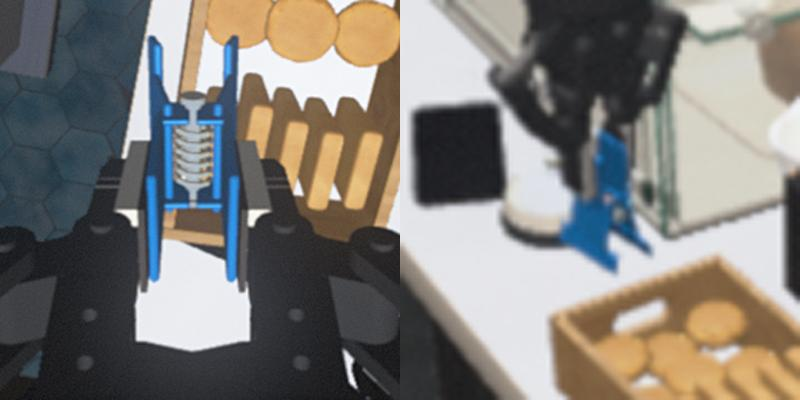

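The clip is held wide open and symmetric between the pads, jaws down and clear of the crate. It is aligned with the tool: handle tops at tool z -0.033, jaw tips at tool z +0.041. I carry it over the fin.

>>> {"op": "play_rows", "data": {"motion": [{"slide": [-0.4, -0.05, 0], "roll": 0}, {"slide": [-0.78, -0.1, 0], "roll": 0}, {"slide": [-0.8, -0.1, 0], "roll": 0}, {"slide": [-0.8, -0.1, 0], "roll": 0}, {"slide": [-0.8, -0.1, 0], "roll": 0}, {"slide": [-0.8, -0.1, 0], "roll": 0}, {"slide": [-0.8, -0.1, 0], "roll": 0}, {"slide": [-0.8, -0.1, 0], "roll": 0}, {"slide": [-0.8, -0.1, 0], "roll": 0}, {"slide": [-0.8, -0.1, 0], "roll": 0}, {"slide": [-0.8, -0.1, 0], "roll": 0}, {"slide": [-0.8, -0.1, 0], "roll": 0}, {"slide": [-0.8, -0.1, 0], "roll": 0}, {"slide": [-0.8, -0.1, 0], "roll": 0}, {"slide": [-0.8, -0.1, 0], "roll": 0}, {"slide": [-0.8, -0.1, 0], "roll": 0}, {"slide": [-0.8, -0.1, 0], "roll": 0}, {"slide": [-0.6, -0.08, 0], "roll": 0}, {"slide": [-0.4, -0.06, 0], "roll": 0}, {"slide": [0, 0, 0], "roll": 0}]}}

```text
t: 15.1
position: [0.4365, -0.2245, 0.2022]
tcp_rot: [-180.0, 0.0, 101.7]
force: [1.3, 0.7, -0.8]
width: 0.246
gripper_force: 28.1
```

>>> {"op": "play_rows", "data": {"motion": [{"slide": [0, 0, 0], "roll": 0}, {"slide": [0, 0, 0], "roll": 0}, {"slide": [0, 0, 0], "roll": 0}]}}

```text
t: 15.35
position: [0.4363, -0.2215, 0.2025]
tcp_rot: [-180.0, -0.0, 102.0]
force: [-0.6, 0.4, -0.5]
width: 0.245
gripper_force: 28.1
```

```bash
cat > fin.py <<'E'
from h import *
import pickle,sys
np.set_printoptions(precision=4,suppress=True)
for n in("wrist","scene","top"):
    s=bot.state();im,d=optics.snapshot(n);pickle.dump((s,im,d),open(n+sys.argv[1]+".pkl","wb"))
    P=cloud(n,d,s);h=cv2.cvtColor(im,cv2.COLOR_RGB2HSV)
    q=(P-s["position"])@R.from_euler("xyz",s["tcp_rot"],degrees=True).as_matrix()
    m=(h[...,0]<25)&(h[...,1]>60)&(P[...,2]>.088)&(P[...,2]<.099)&(np.abs(q[...,0])<.1)&(np.abs(q[...,1])<.05)
    a=q[m];print(n,s["t"],s["position"],s["width"],"fin",len(a))
    if len(a)>5:print("  y=ax+b",np.polyfit(a[:,0],a[:,1],1),"x",a[:,0].min(),a[:,0].max(),"z world",P[m][:,2].min(),np.median(P[m][:,2]),P[m][:,2].max())
    m=(h[...,0]>98)&(h[...,0]<118)&(h[...,1]>130)&(h[...,2]>50)&(np.abs(q[...,:2]).max(-1)<.05)&(q[...,2]>-.06)&(q[...,2]<.06)
    a=q[m];
    if len(a):
        k=a[a[:,2]>.025]; print("  clip y",np.percentile(a[:,1],[1,99]),"jaw",k[:,1].min(initial=9),k[:,1].max(initial=-9),"z",a[:,2].min(),a[:,2].max(),"world tip",s["position"][2]-a[:,2].max())
E
python3 fin.py 7
```

```text
wrist 15.35 [ 0.4363 -0.2215  0.2025] 0.24541431867575975 fin 846
  y=ax+b [0.0056 0.0003] x -0.06617411238811308 0.07302825316421574 z world 0.08807101118372934 0.09230694219927996 0.09450251671137128
  clip y [-0.0135  0.0108] jaw -0.014787235359478186 0.011337865450827305 z -0.03223246062473528 0.03353093814461201 world tip 0.1689480507527913
scene 15.4 [ 0.4364 -0.2215  0.2026] 0.24634767841126098 fin 201
  y=ax+b [ 0.0003 -0.0007] x -0.07597812054309386 0.07378436360224616 z world 0.08800606955052015 0.09214236211912252 0.09696790645506803
  clip y [-0.017   0.0107] jaw -0.017702819184353118 0.01195531015872128 z -0.03308389058632123 0.043143646807840046 world tip 0.1594265033670047
top 15.45 [ 0.4365 -0.2215  0.2026] 0.24458327536826946 fin 17
  y=ax+b [-0.0172  0.0007] x -0.004320429052495468 0.07135887541293143 z world 0.08884244352312254 0.09181772057196125 0.09478058419718671
  clip y [-0.0149  0.0112] jaw -0.014753969818639938 0.011387284236841539 z -0.031271733226512735 0.041452215255981584 world tip 0.1611684525570768
```

>>> {"op": "play_rows", "data": {"motion": [{"slide": [0, 0.05, 0.2], "roll": 0}, {"slide": [0, 0, 0.4], "roll": 0}, {"slide": [0, 0, 0.5], "roll": 0}, {"slide": [0, 0, 0.5], "roll": 0}, {"slide": [0, 0, 0.4], "roll": 0}, {"slide": [0, 0, 0.3], "roll": 0}, {"slide": [0, 0, 0.3], "roll": 0}, {"slide": [0, 0, 0.2], "roll": 0}, {"slide": [0, 0, 0.12], "roll": 0}, {"slide": [0, 0, 0], "roll": 0}, {"slide": [0, 0, 0], "roll": 0}, {"slide": [0, 0, 0], "roll": 0}]}}

```text
t: 16.5
position: [0.4384, -0.2224, 0.1155]
tcp_rot: [179.9, 0.0, 101.9]
force: [0.0, -0.3, -0.3]
width: 0.244
gripper_force: 28.1
```

```bash
python3 fin.py 8
python3 - <<'E'
from h import *
import pickle
W=pickle.load(open("wrist8.pkl","rb"))[1];S=pickle.load(open("scene8.pkl","rb"))[1]
cv2.imwrite("pics/m8.png",np.hstack([cv2.resize(W[200:460,200:460],(400,400),interpolation=2),cv2.resize(S[230:360,310:440],(400,400),interpolation=2)])[:,:,::-1])
E
```

```text
wrist 16.5 [ 0.4384 -0.2224  0.1155] 0.24398832139481225 fin 2082
  y=ax+b [-0.0001 -0.0015] x -0.07146929255464778 0.07501675463969391 z world 0.08800258516226417 0.09237080934758155 0.09894484146172816
  clip y [-0.0132  0.0107] jaw -0.013773641403891417 0.011396708581027183 z -0.031710886233287695 0.033939961236837235 world tip 0.0815858127823958
scene 16.55 [ 0.4384 -0.2224  0.1156] 0.2456029956122695 fin 140
  y=ax+b [ 0.0003 -0.0026] x -0.07531627509331364 0.07566782248303987 z world 0.08800578503965162 0.09220810846970479 0.09702950219652362
  clip y [-0.0175  0.0103] jaw -0.017606765235118373 0.010552547778697907 z -0.030730928991059295 0.044515306042727236 world tip 0.07105790617880528
top 16.6 [ 0.4384 -0.2224  0.1156] 0.25050302044101613 fin 11
  y=ax+b [-0.0095 -0.0015] x 0.016600306936880846 0.07418814697077707 z world 0.08821109592248866 0.09074618412269486 0.094488204348671
  clip y [-0.0152  0.0107] jaw -0.015261702831635946 0.010763073505326718 z -0.027002465102778456 0.03821214772180085 world tip 0.0773393938770385
```

View pics/m8.png

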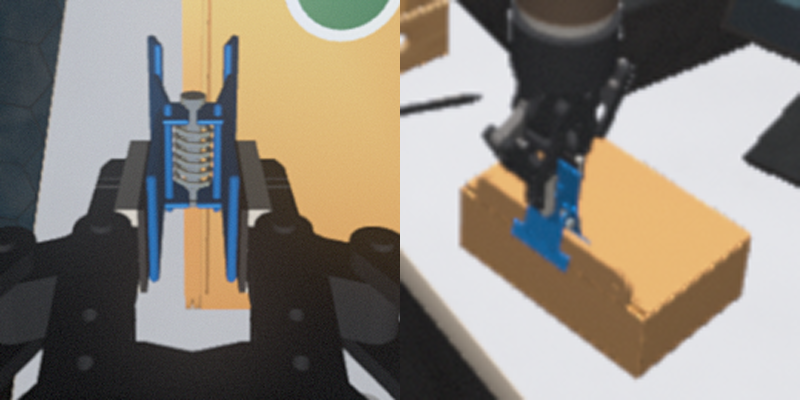

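The fin runs centred between the wide-open jaws, at tool y -1.5 mm against the clip centre at -1.2 mm. The tips reach about 18 mm below the edge and about 6 mm above the lid, with no contact force.

```bash
python3 -c "
from plant import bot,order
print(bot.state()['joint_vel']);print(order.sign_off())"
```

```text
[-0.00407925  0.10447679 -0.35970259  0.00842919 -0.03720686 -0.01847812]
the job is handed in; nothing more can be done
None
```

The job is handed in: the carton lid is pressed fully shut, and the gripper is holding the clip wide open astride the doubled card edge near its middle, centred to within about 1 mm, with the jaws reaching about 18 mm down and no contact force measured.

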